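# Gauge the cam bore: go end in, no-go end refused

## Task

Check the camshaft bore in the end of the cylinder head with the thicker of the two plug gauges from the wooden rack. Lay the gauge on the two rods in front of the bore and push its long go end fully home, draw it right out, turn it end for end, and press its short no-go end gently but firmly square against the bore for about half a second to confirm that it is refused. Leave the gauge lying on the rods with the no-go end still at the bore; do not force or drop it, and leave everything else where it is.

Things in the scene. Friction and masses are not known exactly. Their poses are not given: they have to be found in the camera images.
- gauge_mid (a point): Thicker plug gauge, loose, steel, 0.36 to 0.56 kg, 162 mm long, lying level. Point: on its axis, mid-handle. x: along the gauge towards the go end (y, z roll with it). Handle x -40 to 40 mm: in the middle a waist 32 mm across, 48 mm long, to grasp from above; at each end a dark collar 40 mm across, 16 mm long. Go plug x 40 to 90, no-go plug x -40 to -72.
- gauge_go_tip (a point): Thicker gauge: centre of the end face of its long go plug (30 mm diameter, 50 mm long), 90 mm from mid-handle; axes as gauge_mid.
- gauge_nogo_tip (a point): Thicker gauge: centre of the end face of its short no-go plug (35 mm diameter, 32 mm long), 72 mm from mid-handle; axes as gauge_mid.
- small_gauge_mid (a point): Thinner plug gauge, in the rack's other lane, mid-handle: same handle, but plugs only 18 and 21 mm in diameter, 138 mm long in all. Not for this bore: leave it.
- rack_mid (a point): Fixed wooden rack, 130 x 200 mm; point: its centre, on the bench. Two lanes along its x axis, 100 mm apart (y -50 and 50 mm), each with two V saddles under a gauge's collars, open between them; gauge axes 60 mm above the bench, go ends roughly to the robot's left. Which lane holds the thicker gauge varies.
- bore_mouth (a point): Mouth centre of the camshaft bore in the end face of the fixed aluminium cylinder head (300 x 160 mm, end face 120 mm high, 138 mm at most, on a black pad). 90 mm above the bench, facing roughly towards the robot. x: level bore axis, INTO the head; z up. Bore 32 mm diameter, 60 mm deep: the go plug enters until the collar meets the face.
- rods_mid (a point): Fixed rest in front of the bore: two level oiled steel rods 10 mm thick, parallel to the bore (x, towards it), 12 mm either side of its axis, tops 17 mm below it, from 6 to 158 mm out from the end face. Point: midway between the rods, 82 mm out, 22 mm below the bore axis. A gauge with both collars on the rods is in line with the bore and slides with 1 to 3 N.
Not all that is in view belongs to the job. What is shaped like the part that bears gauge_mid but blue, green or turquoise is not meant.

How it is judged (in metres and radians):
On the way, in this order (a step that is already met when the one before it is completed fails the run):
1. the thicker gauge's go end is fully home in the bore (x of gauge_go_tip in the frame of bore_mouth above 0.047 m and y of gauge_mid in the frame of bore_mouth between -0.005 and 0.005 m and z of gauge_mid in the frame of bore_mouth between -0.005 and 0.005 m and angle between the x axis of gauge_mid and the x axis of bore_mouth, either way round below 0.07 rad), for 0.2 s.
2. the go end is drawn right out of the bore (x of gauge_go_tip in the frame of bore_mouth below -0.002 m), for 0.1 s.
3. the no-go end is pressed square against the bore mouth and refused (x of gauge_nogo_tip in the frame of bore_mouth between -0.004 and 0.004 m and y of gauge_mid in the frame of bore_mouth between -0.005 and 0.005 m and z of gauge_mid in the frame of bore_mouth between -0.005 and 0.005 m and angle between the x axis of gauge_mid and the x axis of bore_mouth, either way round below 0.07 rad and x of gauge_go_tip in the frame of bore_mouth below -0.1 m and contact force between gauge and head above 2 N), for 0.3 s.
At the end, for the whole second after the job is handed in: The thicker gauge lies at rest on the rods, within 5 mm and 0.07 rad of the bore axis, no-go end at most 25 mm from the mouth and not entered; go end was home within 3 mm, drawn out, then the no-go end pressed on the mouth with over 2 N for 0.3 s (x of gauge_nogo_tip in the frame of bore_mouth between -0.025 and 0.004 m and y of gauge_mid in the frame of bore_mouth between -0.005 and 0.005 m and z of gauge_mid in the frame of bore_mouth between -0.005 and 0.005 m and angle between the x axis of gauge_mid and the x axis of bore_mouth, either way round below 0.07 rad and x of gauge_go_tip in the frame of bore_mouth below -0.1 m and linear speed of gauge below 0.02 m/s); the robot touches nothing.
It fails at once if the gauge is forced: pressed on the head with more than 50 N (contact force between gauge and head above 50 N).
It fails at once if the gauge is dropped on the bench (height (world z) of gauge_mid below 0.035 m).
It fails at once if the smaller gauge is moved by more than 30 mm (distance of small_gauge_mid from where it was at the start of the episode above 0.03 m).
It fails at once if another loose thing on the bench is moved by more than 40 mm (distance of any of spring1, spring2, spring3, wrench, oil_bottle, screwdriver, retainer from where it was at the start of the episode above 0.04 m).
It also fails if it takes over 72 s, if anything falls off the work surface, if the arm or the gripper's body presses on something with over 40 N, if the wrist force passes 120 N, or if a joint passes its speed limit or range.

## Robot

A 6-joint arm with a two-finger parallel gripper is mounted at the origin on the work surface. World frame = base frame: x ahead of the robot, y to its left, z up, the work surface at z = 0. Lengths are in m, angles in degrees, forces in N, time in s.
With the tool pointing down it reaches from about 0.375 to 0.9 m from the base axis. Payload 3.1 kg.
Tool frame: the origin (TCP) lies on the centre line of the jaws, within the pads' length; the fingertips stand 14 mm ahead of it and the grasp point (between the pads) lies 5 mm behind it (bot.tips_ahead is the distance from the TCP to the fingertips, in m); z points along the fingers, y is the line along which they close (so a half turn about z gives the same grasp; the last joint's range is limited). The gripper opens to 87 mm and grips with 3 to 60 N. Pads are 19 mm wide; open, the fingers measure 117 mm over their backs; the gripper's body (75 mm by 190 mm) begins 51 mm behind the grasp point.
Start: joints at [-79.727, 30.224, 82.088, -0, 67.689, -10.227], TCP at [0.219, -0.585, 0.237] pointing down, gripper open.
Joint ranges: [-176.69, 176.69], [-43.24, 126.21], [12.49, 139.97], [-82, 262], [0, 151.66], [-163.58, 163.58]. Speed limits (degrees/s): [159.86, 159.86, 180, 180, 180, 180].

## Interface

Orientations are given as a 3x3 rotation matrix whose columns are the frame's x, y, z axes.
In Python, from rig import bot gives the robot as it stands.
- The arm moves only by the tool play_rows, never from a script. Its argument "moves" is a list that holds one entry, the list of rows, each a list of 6 numbers: the shift along the tool's x, y, z in mm, then the turn, a rotation vector about the tool's x, y, z in rad. A call has 1 to 5 rows; each row shifts and turns the commanded pose from where the row before left it, along the tool's axes as they then stand; what a row does not reach is not made up. A row lasts 1/10 s, in which the tool goes at most 50 mm and 8.59 degrees, less where a joint would pass 70% of its speed; a pose out of reach is approached as far as the arm can. A call with a gripper value outside its range is refused whole. "fingers" is the opening, from -1 (shut) to 1 (fully open), set as the call begins (left out, the last holds). The fingers move at their own pace and stop on an object; the grip force is fixed at half the most. Time passes only in rows, so rows that do not move let the fingers close. It gives the time, the measured TCP pose, the force, the opening and the grip force at its end, in the units of the state.
- bot.read_state(): the state, without advancing time (a new reading comes with each control period).
- bot.capture(name): name is "scene" or "top" or "wrist"; returns a dict with "image" (420x560x3 uint8, blue, green, red), "fx", "fy", "cx", "cy" (pixels), "R" (3x3) and "t" (3): a world point X has camera coordinates R X + t. Camera axes: x right, y down, z forward; pixel columns grow to the right and rows downward; lengths in m; the calibration is good to about 2 mm. A picture is of the moment at which its call begins. There is no depth.
- bot.hand_in(): hands the job in; it is judged then, once.
Trained networks look in a picture, given as the dict that the camera call returned (one of the last four; its "shot" number tells which), for a name from the list of things; names that differ only in an ending like _2 or _b are one class to them, and where a whole thing is asked for, a point or a joint stands for the part that bears it (a point fixed in the world has none). Each returns a list of dicts, best first, with "confidence" (0 to 1); they miss things now and then, are a little off and sometimes report something else, mostly with a low value. They report only what shows in the picture. A call takes as long as a camera call. They do not tell look-alikes from the thing itself.
- bot.search_frame(picture, query): "centre" ([column, row] in pixels, amid what is visible of it).
- bot.silhouettes(picture, query): "pixels" (420x560 bool, what is visible of it) and "centre" ([column, row] in pixels, amid what is visible of it).
- bot.pinpoint(picture, query): "centre" ([column, row] in pixels: a listed point, or the origin of a listed thing).
The state is a dict: "time_s": time; "joint_positions": joint angles; "qvel": joint speeds; "tau": joint torques, N m; "position": TCP position; "tcp_rot": TCP orientation; "force": force on the tool from outside, world axes, zero at the start; "moment": the same for the moment, N m; "opening": opening from 0.0 (shut) to 1.0 (fully open); "grasp_force": force on a finger pad.
Only numpy, scipy, OpenCV 4.12 (cv2) and the standard library are available. Lean on these libraries where they do the work, as an engineer would, in place of code of your own. Each camera call takes 0.05 s, during which the arm holds its last target. There are 200 camera calls.

## Working session

There is one attempt and no reset: what is moved stays moved. The work goes in short steps, Python scripts to look and compute and a tool call to move; the robot and the scene stay as the last step left them, time stands still between calls to the robot, and variables do not carry over. Pictures are saved under pics/ and viewed, at most 10 in all, crops included, and the job is handed in when it is done.

Besides the shell and the picture viewer there is one more tool, called after "Emit:" as name(argument=value, ...), one argument or row to a line, values as JSON. play_rows: Moves the arm, as the interface text tells. Its arguments: {"type":"object","properties":{"moves":{"type":"array","items":{"type":"array","items":{"type":"array","items":{"type":"number"}}}},"fingers":{"type":"number"}},"required":["moves"]}

```bash
mkdir -p pics; ls; cat > h.py <<'E'
import numpy as np, cv2
from rig import bot
def ray(c,p):
    d=c["R"].T@np.array([(p[0]-c["cx"])/c["fx"],(p[1]-c["cy"])/c["fy"],1.0]); o=-c["R"].T@c["t"]; return o,d
def atz(c,p,z):
    o,d=ray(c,p); return o+d*(z-o[2])/d[2]
def proj(c,X):
    v=c["R"]@np.array(X)+c["t"]; return np.array([c["fx"]*v[0]/v[2]+c["cx"],c["fy"]*v[1]/v[2]+c["cy"]])
def tri(obs):
    A=np.zeros((3,3));b=np.zeros(3)
    for c,p in obs:
        o,d=ray(c,p); d/=np.linalg.norm(d); M=np.eye(3)-np.outer(d,d); A+=M;b+=M@o
    return np.linalg.solve(A,b)
E
python3 - <<'E'
from h import *
H={"gauge_mid":.06,"gauge_go_tip":.06,"gauge_nogo_tip":.06,"small_gauge_mid":.06,"rack_mid":0,"bore_mouth":.09,"rods_mid":.068}
ims=[]
for n in ("scene","top"):
    c=bot.capture(n); ims.append(c["image"]); cv2.imwrite(f"pics/{n}0.png",c["image"])
    print(n,"cam",(-c["R"].T@c["t"]).round(3))
    for q in H:
        for r in bot.pinpoint(c,q)[:3]: print(q,np.round(r["centre"],1),round(r["confidence"],2),atz(c,r["centre"],H[q]).round(4))
E
```

```text
pics
scene cam [ 1.315 -0.15   0.607]
gauge_mid [307.9 265.8] 0.88 [ 0.6296 -0.0934  0.06  ]
gauge_mid [224.1 188.4] 0.7 [ 0.2669 -0.3096  0.06  ]
gauge_mid [155.7 213.3] 0.65 [ 0.3984 -0.4742  0.06  ]
gauge_go_tip [179. 222.] 0.72 [ 0.4435 -0.4044  0.06  ]
gauge_go_tip [245.4 195.5] 0.71 [ 0.3123 -0.2454  0.06  ]
gauge_go_tip [220.8 272.3] 0.65 [ 0.6449 -0.2767  0.06  ]
gauge_nogo_tip [137.5 200.8] 0.7 [ 0.3292 -0.5414  0.06  ]
gauge_nogo_tip [210.9 176.9] 0.67 [ 0.1896 -0.3579  0.06  ]
gauge_nogo_tip [332.4 254.7] 0.62 [ 0.5926 -0.0369  0.06  ]
small_gauge_mid [208.4 239.4] 0.73 [ 0.5231 -0.3195  0.06  ]
rack_mid [203.3 270.6] 0.6 [ 0.5639 -0.3323  0.    ]
bore_mouth [436.7 268.4] 0.94 [0.684  0.1563 0.09  ]
bore_mouth [200.1 272.9] 0.38 [ 0.6821 -0.3107  0.09  ]
rods_mid [410.1 254.1] 0.75 [0.607  0.1289 0.068 ]
top cam [ 0.221 -0.151  1.384]
gauge_mid [412.1 258.4] 0.79 [ 0.3171 -0.4861  0.06  ]
gauge_mid [360.9 146.4] 0.61 [ 0.6116 -0.3588  0.06  ]
gauge_mid [343.5 314.3] 0.49 [ 0.1745 -0.3097  0.06  ]
gauge_go_tip [286.9 141.8] 0.82 [ 0.6219 -0.1628  0.06  ]
gauge_go_tip [331.6 131.9] 0.61 [ 0.6506 -0.2814  0.06  ]
gauge_nogo_tip [384.3 159.7] 0.87 [ 0.5761 -0.42    0.06  ]
gauge_nogo_tip [436.  272.7] 0.83 [ 0.2814 -0.546   0.06  ]
gauge_nogo_tip [238.  175.5] 0.6 [ 0.5289 -0.0355  0.06  ]
small_gauge_mid [345.9 181.8] 0.58 [ 0.5154 -0.3183  0.06  ]
rack_mid [353.7 169.6] 0.62 [ 0.5633 -0.3476  0.    ]
rods_mid [181.3 145.3] 0.58 [0.6067 0.115  0.068 ]
```

View pics/scene0.png

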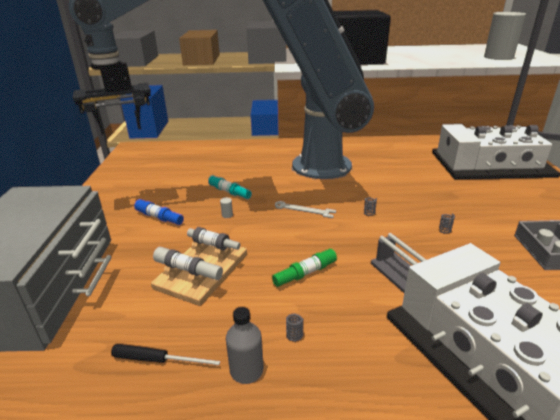

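View pics/top0.png

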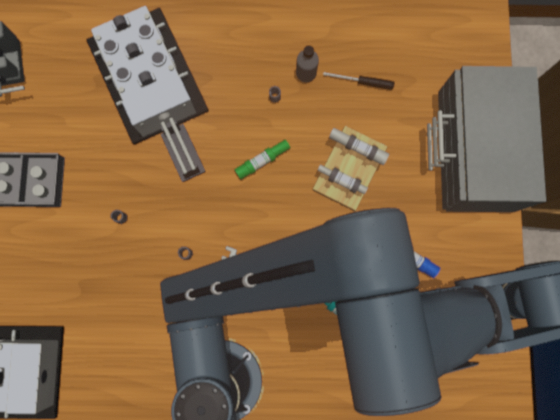

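The thicker gauge could be confused with these, by scene pixel:
- small gauge (213,238), in the near lane
- green (305,267), blue (158,211) and turquoise (229,187) look-alikes

I choose the bare steel one at scene (187,263) / top (358,146). The right head is the one with rods, with its rods at scene (400,255) / top (180,145). The head at scene (490,145) has no rods.

```bash
cat >> h.py <<'E'
from scipy.spatial.transform import Rotation as Ro
def down(yaw):  # tool x axis at yaw (deg), z down
    a=np.radians(yaw); x=np.array([np.cos(a),np.sin(a),0]); z=np.array([0,0,-1.]); return np.column_stack([x,np.cross(z,x),z])
def plan(target,R1=None,vmax=45.,wmax=.145,start=None,R0=None):
    s=bot.read_state(); p=np.array(s["position"] if start is None else start); R=np.array(s["tcp_rot"]) if R0 is None else R0
    R1=R if R1 is None else R1; d=np.array(target)-p; rv=Ro.from_matrix(R.T@R1).as_rotvec()
    n=int(max(1,np.ceil(np.linalg.norm(d)*1000/vmax),np.ceil(np.linalg.norm(rv)/wmax)))
    print("n",n,"total rv",rv.round(3))
    for i in range(n):
        print([*(R.T@d*1000/n).round(1).tolist(),*(rv/n).round(4).tolist()]); R=R@Ro.from_rotvec(rv/n).as_matrix()
def st():
    s=bot.read_state(); R=np.array(s["tcp_rot"]); print("t",round(s["time_s"],2),"p",np.round(s["position"],4),"yaw",round(np.degrees(np.arctan2(R[1,0],R[0,0])),2),"z",R[:,2].round(3),"j",np.round(s["joint_positions"],1),"F",np.round(s["force"],1),"op",round(s["opening"],3),"g",s["grasp_force"])
E
python3 - <<'E'
from h import *
st(); print(np.array(bot.read_state()["tcp_rot"]).round(3))
a=cv2.imread("pics/scene0.png")[220:310,130:260]; b=cv2.imread("pics/top0.png")[115:215,300:400]
cv2.imwrite("pics/crop.png",np.hstack([cv2.resize(a,(480,333),interpolation=2),cv2.resize(b,(320,333),interpolation=2)]))
print("A");plan([.42,-.38,.26],down(62)); 
E
```

```text
t 0.8 p [ 0.2189 -0.5854  0.2366] yaw 20.5 z [ 0. -0. -1.] j [-79.7  30.2  82.1   0.   67.7 -10.2] F [-0.9 -0.4 -0. ] op 0.999 g 0.0
[[ 0.937  0.35   0.   ]
 [ 0.35  -0.937 -0.   ]
 [ 0.     0.    -1.   ]]
A
n 7 total rv [ 0.     0.    -0.724]
[37.2, -17.4, -3.3, 0.0, 0.0, -0.1035]
[38.8, -13.5, -3.3, 0.0, 0.0, -0.1035]
[40.0, -9.4, -3.3, 0.0, 0.0, -0.1035]
[40.7, -5.2, -3.3, 0.0, 0.0, -0.1035]
[41.1, -1.0, -3.3, 0.0, 0.0, -0.1035]
[40.9, 3.2, -3.3, 0.0, 0.0, -0.1035]
[40.4, 7.5, -3.3, 0.0, 0.0, -0.1035]
```

View pics/crop.png

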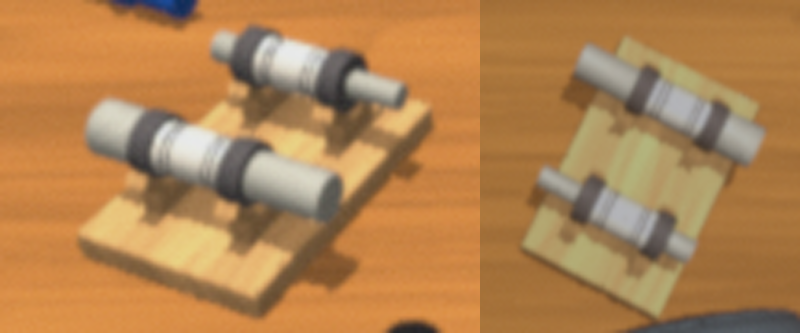

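The crop confirms it: the thick plug gauge is in the far lane, with its longer (go) plug towards +y.

Emit:
play_rows(
  moves=[
    [[37.2,-17.4,-3.3,0,0,-0.1035],[38.8,-13.5,-3.3,0,0,-0.1035],[40,-9.4,-3.3,0,0,-0.1035],[40.7,-5.2,-3.3,0,0,-0.1035],[41.1,-1,-3.3,0,0,-0.1035]],
  ],
)

```text
time_s: 1.3
position: [0.3636, -0.4375, 0.2533]
tcp_rot: [[0.638, 0.77, 0.0], [0.77, -0.638, -0.0], [-0.0, 0.0, -1.0]]
force: [1.0, -0.7, -0.3]
opening: 0.999
grasp_force: 0.0
```

Emit:
play_rows(
  moves=[
    [[40.9,3.2,-3.3,0,0,-0.1035],[40.4,7.5,-3.3,0,0,-0.1035],[0,0,0,0,0,0]],
  ],
)

```text
time_s: 1.6
position: [0.423, -0.3762, 0.2603]
tcp_rot: [[0.463, 0.886, 0.002], [0.886, -0.463, 0.001], [0.002, 0.001, -1.0]]
force: [-0.2, -0.3, -0.1]
opening: 0.999
grasp_force: 0.0
```

```bash
python3 - <<'E'
from h import *
st()
for n in ("wrist","top"):
    c=bot.capture(n); cv2.imwrite(f"pics/{n}1.png",c["image"]); print(n,(-c["R"].T@c["t"]).round(3),c["R"][2].round(2))
    for q,z in {"gauge_mid":.06,"gauge_go_tip":.06,"gauge_nogo_tip":.06,"small_gauge_mid":.06,"rack_mid":0}.items():
        for r in bot.pinpoint(c,q)[:2]: print(q,np.round(r["centre"],1),round(r["confidence"],2),atz(c,r["centre"],z).round(4))
plan([.61,-.355,.20])
E
```

```text
t 1.6 p [ 0.423  -0.3762  0.2603] yaw 62.4 z [ 0.002  0.001 -1.   ] j [-53.   24.1  89.1   0.1  66.8 -25.5] F [-0.2 -0.3 -0.1] op 0.999 g 0.0
wrist [ 0.461 -0.304  0.41 ] [-0.14 -0.26 -0.96]
gauge_mid [419.4  97.3] 0.94 [ 0.6099 -0.3561  0.06  ]
gauge_mid [260.9 287.6] 0.87 [ 0.3391 -0.4856  0.06  ]
gauge_go_tip [432.4   7. ] 0.83 [ 0.6509 -0.28    0.06  ]
gauge_go_tip [103.3 157.1] 0.79 [ 0.2589 -0.2468  0.06  ]
gauge_nogo_tip [103.2 268.3] 0.86 [ 0.1689 -0.3637  0.06  ]
gauge_nogo_tip [412.3 165.7] 0.7 [ 0.5768 -0.4244  0.06  ]
small_gauge_mid [332.5 102.1] 0.89 [ 0.5224 -0.316   0.06  ]
rack_mid [359.2  98.6] 0.56 [ 0.5656 -0.3303  0.    ]
top [ 0.221 -0.151  1.384] [ 0.16  0.   -0.99]
gauge_mid [343.6 309.8] 0.91 [ 0.1857 -0.31    0.06  ]
gauge_mid [259.7 160.9] 0.8 [ 0.569  -0.0917  0.06  ]
gauge_go_tip [382.3 236.7] 0.82 [ 0.372  -0.4109  0.06  ]
gauge_go_tip [315.2 289.7] 0.82 [ 0.2349 -0.2384  0.06  ]
gauge_nogo_tip [240.3 175. ] 0.92 [ 0.5304 -0.0415  0.06  ]
gauge_nogo_tip [363.6 332. ] 0.91 [ 0.1316 -0.3597  0.06  ]
small_gauge_mid [346.1 183.6] 0.79 [ 0.5106 -0.3188  0.06  ]
rack_mid [351.2 168.7] 0.63 [ 0.5657 -0.3408  0.    ]
n 5 total rv [0. 0. 0.]
[22.4, 31.2, 11.9, 0.0, 0.0, 0.0]
[22.4, 31.2, 11.9, 0.0, 0.0, 0.0]
[22.4, 31.2, 11.9, 0.0, 0.0, 0.0]
[22.4, 31.2, 11.9, 0.0, 0.0, 0.0]
[22.4, 31.2, 11.9, 0.0, 0.0, 0.0]
```

View pics/wrist1.png

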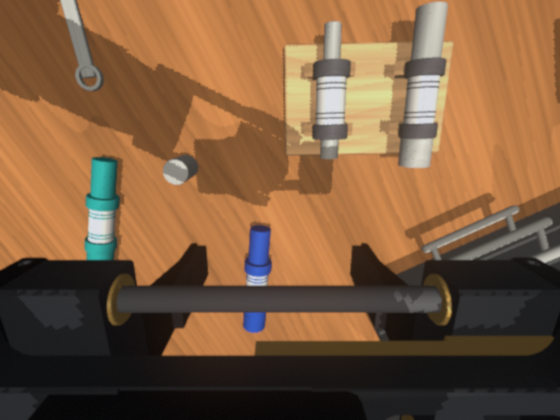

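Wrist view: thick gauge at (420,97), small gauge at (332,100). The tip spacing measures 162 mm, as it should. I'll go above it.

Emit:
play_rows(
  moves=[
    [[22.4,31.2,13,0,0,0],[22.4,31.2,13,0,0,0],[22.4,31.2,13,0,0,0],[22.4,31.2,13,0,0,0],[22.4,31.2,13,0,0,0]],
  ],
)

```text
time_s: 2.7
position: [0.6117, -0.3542, 0.1939]
tcp_rot: [[0.47, 0.883, -0.0], [0.883, -0.47, 0.0], [-0.0, -0.0, -1.0]]
force: [-0.1, -0.3, 0.1]
opening: 0.999
grasp_force: 0.0
```

Emit:
play_rows(
  moves=[
    [[0,0,0,0,0,0],[0,0,0,0,0,0]],
  ],
)

```text
time_s: 2.9
position: [0.6103, -0.3537, 0.1935]
tcp_rot: [[0.468, 0.884, -0.002], [0.884, -0.468, 0.001], [-0.0, -0.002, -1.0]]
force: [-0.8, 1.2, -0.2]
opening: 0.998
grasp_force: 0.0
```

```bash
python3 - <<'E'
from h import *
st()
c=bot.capture("wrist"); cv2.imwrite("pics/wrist2.png",c["image"])
P={}
for q in ("gauge_mid","gauge_go_tip","gauge_nogo_tip"):
    for r in bot.pinpoint(c,q)[:2]: print(q,np.round(r["centre"],1),round(r["confidence"],2),atz(c,r["centre"],.06).round(4))
for r in bot.silhouettes(c,"gauge_mid")[:2]:
    ys,xs=np.nonzero(r["pixels"]); W=np.array([atz(c,(x,y),.06)[:2] for x,y in zip(xs[::7],ys[::7])]); m=W.mean(0); u=np.linalg.svd(W-m,full_matrices=False)[2][0]
    s=(W-m)@u; print(r["confidence"],m.round(4),np.degrees(np.arctan2(u[1],u[0])),s.min(),s.max(), r["centre"])
c=bot.capture("top")
for q,z in {"bore_mouth":.09,"rods_mid":.068}.items():
    for r in bot.pinpoint(c,q)[:2]: print(q,np.round(r["centre"],1),round(r["confidence"],2),atz(c,r["centre"],z).round(4))
E
```

```text
t 2.9 p [ 0.6103 -0.3537  0.1935] yaw 62.09 z [-0.002  0.001 -1.   ] j [-39.1  39.2  71.6  -0.   69.4 -11.2] F [-0.8  1.2 -0.2] op 0.998 g 0.0
gauge_mid [283.3 209.3] 0.58 [ 0.6118 -0.3603  0.06  ]
gauge_go_tip [207.4  13.8] 0.63 [ 0.6349 -0.1803  0.06  ]
gauge_nogo_tip [281.9 272.9] 0.98 [ 0.5773 -0.4229  0.06  ]
0.98 [ 0.6134 -0.351 ] -116.52146410824147 -0.081013313958934 0.09048509824872228 [280.7, 195.8]
0.72 [ 0.6194 -0.1687] -37.735004306348706 -0.03773792393582246 0.020080781190424377 [189.7, 7.8]
bore_mouth [165.6 116.1] 0.7 [0.6786 0.1549 0.09  ]
rods_mid [179.3 146.8] 0.58 [0.6026 0.1201 0.068 ]
```

Emit:
play_rows(
  moves=[
    [[-2.3,1,25,0,0,-0.01],[-2.3,1.1,30,0,0,-0.009],[0,0,30,0,0,0],[0,0,28,0,0,0],[0,0,20.5,0,0,0]],
  ],
)

```text
time_s: 3.8
position: [0.6091, -0.3591, 0.0594]
tcp_rot: [[0.453, 0.892, -0.002], [0.892, -0.453, 0.001], [0.0, -0.002, -1.0]]
force: [-0.8, 1.3, 0.2]
opening: 1.003
grasp_force: 0.0
```

Emit:
play_rows(
  moves=[
    [[0,0,0,0,0,0],[0,0,0,0,0,0]],
  ],
)

```text
time_s: 4.0
position: [0.6101, -0.3596, 0.0614]
tcp_rot: [[0.453, 0.892, 0.0], [0.892, -0.453, -0.0], [-0.0, 0.0, -1.0]]
force: [0.2, -0.3, 0.8]
opening: 1.0
grasp_force: 0.0
```

Emit:
play_rows(
  moves=[
    [[0,0,0,0,0,0],[0,0,0,0,0,0],[0,0,0,0,0,0],[0,0,0,0,0,0],[0,0,0,0,0,0]],
  ],
  fingers=-1,
)

```text
time_s: 4.5
position: [0.6103, -0.3594, 0.0616]
tcp_rot: [[0.452, 0.892, 0.001], [0.892, -0.452, -0.0], [-0.0, 0.001, -1.0]]
force: [-0.6, 0.0, -0.6]
opening: 0.632
grasp_force: 0.0
```

Emit:
play_rows(
  moves=[
    [[0,0,0,0,0,0],[0,0,0,0,0,0],[0,0,0,0,0,0],[0,0,0,0,0,0],[0,0,0,0,0,0]],
  ],
)

```text
time_s: 5.0
position: [0.6096, -0.3591, 0.061]
tcp_rot: [[0.452, 0.892, -0.001], [0.892, -0.452, 0.001], [0.0, -0.001, -1.0]]
force: [-1.2, 0.9, 1.3]
opening: 0.356
grasp_force: 30.0
```

Emit:
play_rows(
  moves=[
    [[0,0,-5,0,0,0],[0,0,-10,0,0,0],[0,0,-25,0,0,0],[0,0,-40,0,0,0],[0,0,-40,0,0,0]],
  ],
)

```text
time_s: 5.5
position: [0.6096, -0.3589, 0.1815]
tcp_rot: [[0.453, 0.892, -0.002], [0.892, -0.453, 0.002], [0.001, -0.002, -1.0]]
force: [0.2, 0.0, -4.4]
opening: 0.363
grasp_force: 30.0
```

```bash
python3 - <<'E'
from h import *
st(); plan([.50,.03,.24],down(23))
E
```

```text
t 5.5 p [ 0.6096 -0.3589  0.1815] yaw 63.09 z [-0.002  0.002 -1.   ] j [-39.5  40.   71.8   0.   68.3 -12.6] F [ 0.2  0.  -4.4] op 0.363 g 29.989882707595825
n 10 total rv [-0.002  0.     0.7  ]
[29.7, -27.4, -5.8, -0.0002, 0.0, 0.07]
[27.7, -29.4, -5.8, -0.0002, 0.0, 0.07]
[25.6, -31.3, -5.8, -0.0002, 0.0, 0.07]
[23.4, -33.0, -5.8, -0.0002, 0.0, 0.07]
[21.0, -34.5, -5.8, -0.0002, 0.0, 0.07]
[18.5, -35.9, -5.8, -0.0002, 0.0, 0.07]
[16.0, -37.1, -5.8, -0.0002, 0.0, 0.07]
[13.3, -38.1, -5.8, -0.0002, 0.0, 0.07]
[10.6, -39.0, -5.8, -0.0002, 0.0, 0.07]
[7.9, -39.6, -5.8, -0.0002, 0.0, 0.07]
```

Emit:
play_rows(
  moves=[
    [[29.7,-27.4,-5.8,0,0,0.07],[27.7,-29.4,-5.8,0,0,0.07],[25.6,-31.3,-5.8,0,0,0.07],[23.4,-33,-5.8,0,0,0.07],[21,-34.5,-5.8,0,0,0.07]],
  ],
)

```text
time_s: 6.0
position: [0.5546, -0.1633, 0.2109]
tcp_rot: [[0.733, 0.68, 0.001], [0.68, -0.733, -0.0], [0.001, 0.001, -1.0]]
force: [1.2, 0.9, -3.5]
opening: 0.358
grasp_force: 30.0
```

Emit:
play_rows(
  moves=[
    [[18.5,-35.9,-5.8,0,0,0.07],[16,-37.1,-5.8,0,0,0.07],[13.3,-38.1,-5.8,0,0,0.07],[10.6,-39,-5.8,0,0,0.07],[7.9,-39.6,-5.8,0,0,0.07]],
  ],
)

```text
time_s: 6.5
position: [0.4997, 0.031, 0.24]
tcp_rot: [[0.922, 0.388, 0.001], [0.388, -0.922, 0.0], [0.001, 0.0, -1.0]]
force: [0.0, 1.1, -5.0]
opening: 0.36
grasp_force: 30.0
```

Emit:
play_rows(
  moves=[
    [[15.6,-36.8,0,0,0,0],[0,0,0,0,0,0],[0,0,0,0,0,0]],
  ],
)

```text
time_s: 6.8
position: [0.5003, 0.0703, 0.2397]
tcp_rot: [[0.919, 0.393, 0.001], [0.393, -0.919, -0.001], [0.001, 0.001, -1.0]]
force: [-0.9, 0.4, -3.9]
opening: 0.36
grasp_force: 30.0
```

```bash
python3 - <<'E'
from h import *
st()
for n in ("wrist","top","scene"):
    c=bot.capture(n); cv2.imwrite(f"pics/{n}3.png",c["image"]); print(n)
    for q,z in {"bore_mouth":.09,"rods_mid":.068}.items():
        for r in bot.pinpoint(c,q)[:2]: print(q,np.round(r["centre"],1),round(r["confidence"],2),atz(c,r["centre"],z).round(4))
E
```

```text
t 6.8 p [0.5003 0.0703 0.2397] yaw 23.15 z [ 0.001 -0.001 -1.   ] j [-4.7 20.8 98.9 -0.  60.3 62.2] F [-0.9  0.4 -3.9] op 0.36 g 29.989651143550873
wrist
rods_mid [270.7  80.9] 0.89 [0.6056 0.1237 0.068 ]
rods_mid [557.6 251. ] 0.3 [ 0.5677 -0.2627  0.068 ]
top
scene
bore_mouth [436.1 266.3] 0.73 [0.6775 0.1574 0.09  ]
bore_mouth [361.6 149. ] 0.66 [0.069  0.1199 0.09  ]
rods_mid [409.  251.8] 0.57 [0.5987 0.1288 0.068 ]
rods_mid [405.5 176.2] 0.5 [0.2299 0.2219 0.068 ]
```

View pics/wrist3.png

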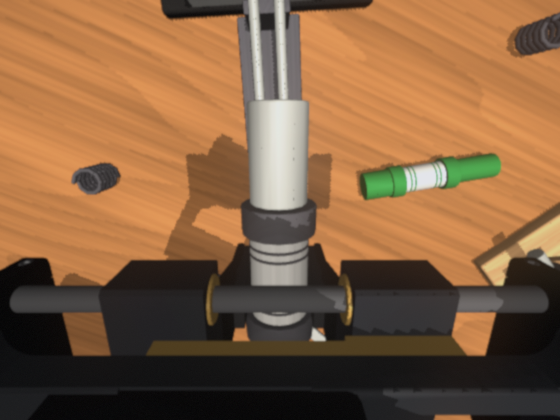

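```bash
python3 - <<'E'
from h import *
c=bot.capture("wrist"); g=cv2.cvtColor(c["image"],6).astype(float)
pts=[]
for r in range(4,96,3):
    p=g[r-1:r+2,235:310].mean(0); 
    # bright runs
    b=p>110; idx=np.flatnonzero(np.diff(np.r_[0,b.astype(int),0])); 
    runs=[(235+s,235+e) for s,e in zip(idx[::2],idx[1::2]) if e-s>=4]
    if r%12==4: print(r,runs)
    runs=[q for q in runs if 6<=q[1]-q[0]<=20 and q[0]>240 and q[1]<295]
    if len(runs)==2: pts.append([*[(a+b-1)/2 for a,b in runs],r])
pts=np.array(pts); 
for k in (0,1):
    W=np.array([atz(c,(q[k],q[2]),.071)[:2] for q in pts]); m=W.mean(0); u=np.linalg.svd(W-m)[2][0]; u*=np.sign(u[0]); n=np.array([-u[1],u[0]])
    print(len(W),m.round(4),np.degrees(np.arctan2(u[1],u[0])).round(2),"lat",(np.array([.5003,.0703])-m)@n, ((W-m)@n).std())
s=bot.read_state();print(s["position"])
# held gauge axis check: edges of go plug
for r in (110,130,150,170,190): 
    p=g[r,235:320]; d=np.gradient(p); print(r,235+d.argmax(),235+d.argmin(), atz(c,((470+d.argmax()+d.argmin())/2,r),.24).round(4))
E
```

```text
4 [(np.int64(246), np.int64(257)), (np.int64(272), np.int64(283))]
16 [(np.int64(247), np.int64(257)), (np.int64(273), np.int64(283)), (np.int64(297), np.int64(310))]
28 [(np.int64(248), np.int64(258)), (np.int64(273), np.int64(284)), (np.int64(288), np.int64(293)), (np.int64(297), np.int64(310))]
40 [(np.int64(248), np.int64(261)), (np.int64(274), np.int64(286)), (np.int64(287), np.int64(293)), (np.int64(298), np.int64(310))]
52 [(np.int64(240), np.int64(245)), (np.int64(249), np.int64(262)), (np.int64(275), np.int64(297)), (np.int64(298), np.int64(310))]
64 [(np.int64(235), np.int64(240)), (np.int64(241), np.int64(248)), (np.int64(250), np.int64(265)), (np.int64(275), np.int64(298)), (np.int64(299), np.int64(310))]
76 [(np.int64(235), np.int64(267)), (np.int64(276), np.int64(298)), (np.int64(300), np.int64(310))]
88 [(np.int64(235), np.int64(272)), (np.int64(276), np.int64(310))]
16 [0.637  0.1551] 15.52 lat -0.04513588943403115 0.0023723871703754005
16 [0.6459 0.1343] 5.08 lat -0.050820626766876154 0.0055534247683949245
[0.50038831 0.06891313 0.23903658]
110 309 242 [0.5787 0.1036 0.24  ]
130 250 244 [0.5649 0.1128 0.24  ]
150 308 305 [0.5674 0.0822 0.24  ]
170 250 304 [0.5526 0.0918 0.24  ]
190 250 292 [0.5418 0.0906 0.24  ]
```

```bash
python3 - <<'E'
from h import *
im=cv2.imread("pics/wrist3.png")[0:110,220:325]; cv2.imwrite("pics/z3.png",cv2.resize(im,None,fx=5.4,fy=5.4,interpolation=0))
g=cv2.cvtColor(cv2.imread("pics/wrist3.png"),6)
for r in (10,50,85): print(r,g[r,238:302].tolist())
E
```

```text
10 [22, 21, 21, 22, 31, 63, 97, 108, 110, 109, 116, 148, 175, 192, 208, 221, 222, 214, 199, 176, 145, 118, 109, 109, 108, 109, 110, 111, 111, 109, 107, 106, 107, 107, 107, 111, 128, 154, 176, 192, 208, 221, 221, 214, 197, 173, 139, 115, 108, 108, 104, 91, 63, 43, 39, 38, 41, 42, 45, 50, 49, 49, 52, 56]
50 [137, 113, 103, 109, 111, 112, 112, 112, 110, 108, 109, 105, 96, 115, 155, 181, 201, 218, 221, 207, 199, 188, 164, 128, 111, 110, 109, 109, 109, 108, 108, 109, 111, 110, 98, 82, 75, 87, 123, 157, 181, 197, 216, 224, 222, 211, 192, 163, 126, 110, 110, 111, 111, 113, 114, 115, 113, 111, 111, 112, 110, 107, 124, 151]
85 [155, 153, 153, 144, 120, 110, 112, 114, 115, 117, 116, 115, 113, 114, 111, 112, 144, 174, 194, 211, 224, 226, 218, 199, 172, 138, 120, 115, 115, 115, 113, 111, 110, 113, 114, 109, 92, 79, 77, 92, 133, 167, 189, 206, 222, 225, 217, 201, 178, 145, 122, 117, 115, 114, 115, 116, 116, 114, 113, 113, 114, 113, 109, 120]
```

View pics/z3.png

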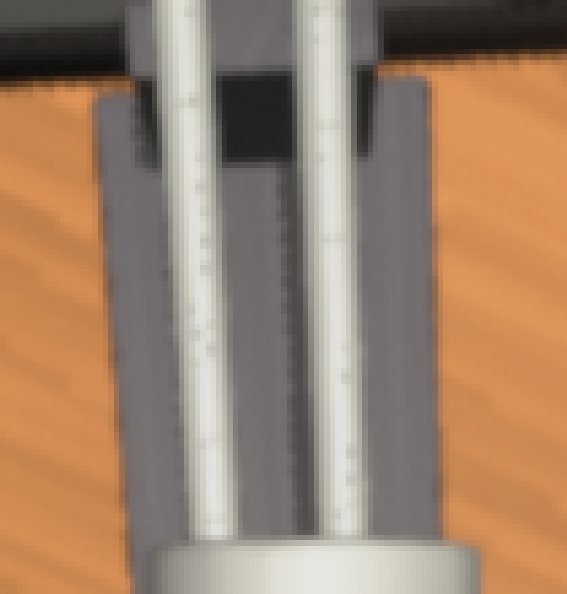

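The crop shows both rods clearly: left at columns 250–260, right at 276–284, from row 0 to row 100. I'll fit them with a higher threshold.

```bash
cat >> h.py <<'E'
def rods(c,r0,r1,c0,c1,th=145,z=.068,wmin=6,wmax=22):
    g=cv2.cvtColor(c["image"],6).astype(float); P=[]
    for r in range(r0,r1,2):
        b=(g[r,c0:c1]>th).astype(int); i=np.flatnonzero(np.diff(np.r_[0,b,0])); R=[(s,e) for s,e in zip(i[::2],i[1::2]) if wmin<=e-s<=wmax]
        if len(R)==2: P.append([*[c0+(s+e-1)/2 for s,e in R],r])
    L=[]
    for k in (0,1):
        W=np.array([atz(c,(q[k],q[2]),z)[:2] for q in P]); vx,vy,x,y=cv2.fitLine(W.astype(np.float32),cv2.DIST_HUBER,0,1e-4,1e-4).ravel(); u=np.array([vx,vy])*np.sign(vx); L.append((np.array([x,y]),u))
        print("rod",k,len(W),"yaw",np.degrees(np.arctan2(u[1],u[0])).round(2),L[-1][0].round(4))
    u=L[0][1]+L[1][1]; u/=np.linalg.norm(u); n=np.array([-u[1],u[0]]); m=(L[0][0]+L[1][0])/2; print("gap",(L[0][0]-L[1][0])@n,"mid",m.round(4),"yaw",np.degrees(np.arctan2(u[1],u[0])).round(2)); return m,u,n
E
python3 - <<'E'
from h import *
st()
c=bot.capture("wrist"); m,u,n=rods(c,2,98,240,296)
for b in ([.6785,.156],[.681,.156]): print("bore lat",(np.array(b)-m)@n, "rods_mid lat",([.6056,.1237]-m)@n, "along", (np.array(b)-m)@u)
# gauge plug edges: saturate vs bg
hsv=cv2.cvtColor(c["image"],cv2.COLOR_BGR2HSV)
for r in range(110,196,14): 
    w=np.flatnonzero((hsv[r,200:350,1]<60)&(hsv[r,200:350,2]>90)); print(r,200+w.min(),200+w.max(),atz(c,(200+(w.min()+w.max())/2,r),.24).round(4))
E
```

```text
t 7.3 p [0.5004 0.0689 0.239 ] yaw 22.94 z [-0.  0. -1.] j [-4.9 20.8 98.9 -0.  60.3 62.2] F [-0.1 -0.7 -4.5] op 0.359 g 29.989838898181915
rod 0 48 yaw 26.07 [0.6257 0.1475]
rod 1 48 yaw 26.13 [0.6347 0.1249]
gap 0.024285812 mid [0.6302 0.1362] yaw 26.1
bore lat -0.0034330823527666293 rods_mid lat -0.00036959021259272775 along 0.052075483612480905
bore lat -0.004532880063542984 rods_mid lat -0.00036959021259272775 along 0.054320577196541625
110 244 307 [0.5787 0.1038 0.24  ]
124 245 307 [0.5729 0.1011 0.24  ]
138 246 307 [0.5669 0.0983 0.24  ]
152 248 307 [0.5609 0.0952 0.24  ]
166 249 306 [0.5545 0.0925 0.24  ]
180 250 306 [0.548  0.0895 0.24  ]
194 250 306 [0.5412 0.0867 0.24  ]
```

```bash
python3 - <<'E'
from h import *
plan([.5238,.0841,.14],down(25))
E
```

```text
n 3 total rv [-0.     0.    -0.036]
[9.2, -1.6, 33.0, -0.0, 0.0001, -0.0119]
[9.2, -1.5, 33.0, -0.0, 0.0001, -0.0119]
[9.2, -1.4, 33.0, -0.0, 0.0001, -0.0119]
```

Emit:
play_rows(
  moves=[
    [[9.2,-1.6,33,0,0,-0.012],[9.2,-1.5,33,0,0,-0.012],[9.2,-1.4,33,0,0,-0.012],[0,0,0,0,0,0],[0,0,0,0,0,0]],
  ],
)

```text
time_s: 7.85
position: [0.5235, 0.0846, 0.1399]
tcp_rot: [[0.906, 0.424, -0.002], [0.424, -0.906, -0.0], [-0.002, -0.001, -1.0]]
force: [0.3, -0.9, -4.1]
opening: 0.355
grasp_force: 30.0
```

```bash
python3 - <<'E'
from h import *
st()
c=bot.capture("wrist"); cv2.imwrite("pics/wrist4.png",c["image"])
for q,z in {"bore_mouth":.09,"rods_mid":.068,"gauge_mid":.14,"gauge_go_tip":.14}.items():
        for r in bot.pinpoint(c,q)[:2]: print(q,np.round(r["centre"],1),round(r["confidence"],2),atz(c,r["centre"],z).round(4))
E
```

```text
t 7.85 p [0.5235 0.0846 0.1399] yaw 25.06 z [-0.002 -0.    -1.   ] j [ -2.9  31.1 100.8  -0.   48.2  62.1] F [ 0.3 -0.9 -4.1] op 0.355 g 29.989722669124603
rods_mid [277.3 104.7] 0.84 [0.6055 0.1241 0.068 ]
gauge_mid [278.8 268.3] 0.71 [0.5246 0.0851 0.14  ]
gauge_mid [466.9 230.8] 0.57 [0.5882 0.0026 0.14  ]
gauge_go_tip [275.8 100.9] 0.89 [0.6042 0.1239 0.14  ]
```

View pics/wrist4.png

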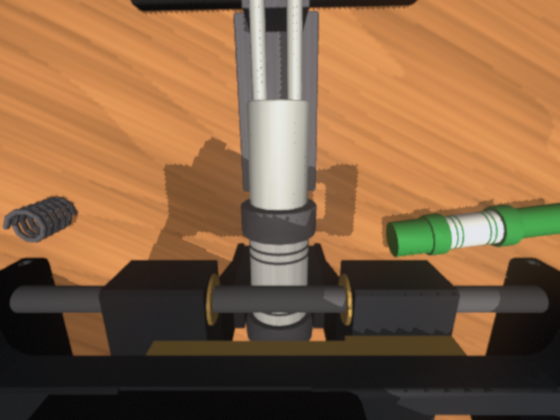

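Wrist view: the gauge is held straight with its go plug top at row 100. Both rods run beyond it at columns 258 and 295, and the stand is centred under the gauge.

```bash
python3 - <<'E'
from h import *
c=bot.capture("wrist"); m,u,n=rods(c,2,98,244,308)
hsv=cv2.cvtColor(c["image"],cv2.COLOR_BGR2HSV); G=[]
for r in range(110,196,7): 
    w=np.flatnonzero((hsv[r,225:330,1]<60)&(hsv[r,225:330,2]>95)); G.append(atz(c,(225+(w.min()+w.max())/2,r),.14)[:2])
    if r%14==5: print(r,225+w.min(),225+w.max())
G=np.array(G); v=np.linalg.svd(G-G.mean(0))[2][0]; v*=np.sign(v[0])
p=np.array(bot.read_state()["position"])[:2]
print("gauge yaw",np.degrees(np.arctan2(v[1],v[0])),"gauge lat rel rods at plug",(G.mean(0)-m)@n,"plug along",(G.mean(0)-m)@u,"tcp lat",(p-m)@n,"tcp along",(p-m)@u)
E
```

```text
rod 0 48 yaw 26.2 [0.633  0.1513]
rod 1 48 yaw 25.86 [0.6418 0.1283]
gap 0.024475591 mid [0.6374 0.1398] yaw 26.03
117 239 314
131 240 314
145 241 313
159 243 313
173 249 307
187 249 307
gauge yaw 26.394381559228325 gauge lat rel rods at plug -0.0007732502487418524 plug along -0.06034306401897851 tcp lat -0.00013287942416729726 tcp along -0.12577888449511482
```

Emit:
play_rows(
  moves=[
    [[20,0,0,0,0,-0.015],[20,0,5,0,0,0],[18,-0.3,10,0,0,0],[0,0,12,0,0,0],[0,0,12,0,0,0]],
  ],
)

```text
time_s: 8.65
position: [0.5756, 0.11, 0.1009]
tcp_rot: [[0.899, 0.437, -0.0], [0.437, -0.899, -0.0], [-0.0, 0.0, -1.0]]
force: [-0.0, 0.4, -4.2]
opening: 0.359
grasp_force: 30.0
```

Emit:
play_rows(
  moves=[
    [[0,0,3,0,0,0],[0,0,2,0,0,0],[0,0,2,0,0,0],[0,0,1,0,0,0],[0,0,0,0,0,0]],
  ],
)

```text
time_s: 9.15
position: [0.576, 0.1099, 0.0934]
tcp_rot: [[0.899, 0.437, 0.0], [0.437, -0.899, -0.0], [0.0, 0.0, -1.0]]
force: [0.1, 0.8, -4.3]
opening: 0.363
grasp_force: 30.0
```

```bash
python3 - <<'E'
from h import *
st()
m=np.array([.6374,.1398]);a=np.radians(26.03);u=np.array([np.cos(a),np.sin(a)]);n=np.array([-u[1],u[0]]);p=np.array(bot.read_state()["position"])[:2]
print((p-m)@u,(p-m)@n)
E
```

```text
t 9.15 p [0.576  0.1099 0.0934] yaw 25.91 z [ 0. -0. -1.] j [-0.1 38.5 94.3 -0.  47.2 64. ] F [ 0.1  0.8 -4.3] op 0.363 g 29.988592565059662
-0.06829750226315605 9.087836541208912e-05
```

Emit:
play_rows(
  moves=[
    [[0,0,0.7,0,0,0],[0,0,0.7,0,0,0],[0,0,0,0,0,0]],
  ],
)

```text
time_s: 9.45
position: [0.576, 0.11, 0.0918]
tcp_rot: [[0.899, 0.437, 0.0], [0.437, -0.899, 0.0], [0.0, 0.0, -1.0]]
force: [-0.3, -0.9, -4.6]
opening: 0.36
grasp_force: 30.0
```

Emit:
play_rows(
  moves=[
    [[0,0,0.6,0,0,0],[0,0,0,0,0,0]],
  ],
)

```text
time_s: 9.65
position: [0.576, 0.11, 0.0912]
tcp_rot: [[0.899, 0.437, 0.0], [0.437, -0.899, -0.0], [0.0, 0.0, -1.0]]
force: [0.8, -0.2, -3.1]
opening: 0.361
grasp_force: 30.0
```

Emit:
play_rows(
  moves=[
    [[0,0,0.5,0,0,0],[0,0,0,0,0,0],[0,0,0,0,0,0]],
  ],
)

```text
time_s: 9.95
position: [0.5761, 0.11, 0.091]
tcp_rot: [[0.899, 0.437, 0.001], [0.437, -0.899, -0.0], [0.0, 0.0, -1.0]]
force: [-0.6, -0.2, 0.2]
opening: 0.359
grasp_force: 30.0
```

Emit:
play_rows(
  moves=[
    [[0,0,0,0,0,0],[0,0,0,0,0,0],[0,0,0,0,0,0],[0,0,0,0,0,0]],
  ],
  fingers=0.0,
)

```text
time_s: 10.35
position: [0.5762, 0.11, 0.0908]
tcp_rot: [[0.899, 0.437, 0.001], [0.437, -0.899, 0.0], [0.001, 0.0, -1.0]]
force: [-0.9, -1.0, -0.1]
opening: 0.497
grasp_force: 0.0
```

```bash
python3 - <<'E'
from h import *
st()
c=bot.capture("wrist"); cv2.imwrite("pics/wrist5.png",c["image"])
for q,z in {"bore_mouth":.09,"gauge_mid":.09,"gauge_go_tip":.09}.items():
        for r in bot.pinpoint(c,q)[:2]: print(q,np.round(r["centre"],1),round(r["confidence"],2),atz(c,r["centre"],z).round(4))
E
```

```text
t 10.35 p [0.5762 0.11   0.0908] yaw 25.92 z [ 0.001  0.    -1.   ] j [-0.1 38.7 94.4  0.  46.9 64. ] F [-0.9 -1.  -0.1] op 0.497 g 0.0
bore_mouth [277.9  40.5] 0.87 [0.6799 0.1609 0.09  ]
gauge_mid [276.6 269.2] 0.83 [0.5758 0.1113 0.09  ]
gauge_mid [488.4 313.9] 0.82 [ 0.6042 -0.0157  0.09  ]
gauge_go_tip [275.5 101.1] 0.61 [0.6562 0.1507 0.09  ]
```

View pics/wrist5.png

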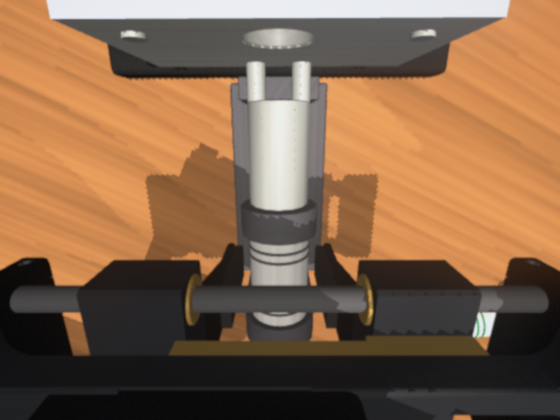

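The gauge lies on the rods, in line with the bore mouth at (278,38). The go tip at row 100 is about 25 mm short of the face. I'll re-grip and push.

Emit:
play_rows(
  moves=[
    [[0,0,0,0,0,0],[0,0,0,0,0,0],[0,0,0,0,0,0],[0,0,0,0,0,0],[0,0,0,0,0,0]],
  ],
  fingers=-1,
)

```text
time_s: 11.05
position: [0.576, 0.1099, 0.0906]
tcp_rot: [[0.899, 0.437, 0.0], [0.437, -0.899, -0.0], [-0.0, 0.0, -1.0]]
force: [-0.8, -1.1, -0.2]
opening: 0.359
grasp_force: 30.0
```

Emit:
play_rows(
  moves=[
    [[5,0,0,0,0,0],[7,0,0,0,0,0],[7,0,0,0,0,0],[6,0,0,0,0,0],[5,0,0,0,0,0]],
  ],
)

```text
time_s: 11.55
position: [0.6035, 0.1234, 0.0906]
tcp_rot: [[0.899, 0.437, 0.0], [0.437, -0.899, -0.0], [-0.0, 0.0, -1.0]]
force: [-1.8, -3.5, 1.9]
opening: 0.357
grasp_force: 30.0
```

Emit:
play_rows(
  moves=[
    [[5,0,0,0,0,0],[6,0,0,0,0,0],[6,0,0,0,0,0],[5,0,0,0,0,0],[5,0,0,0,0,0]],
  ],
)

```text
time_s: 12.05
position: [0.6275, 0.1351, 0.0907]
tcp_rot: [[0.899, 0.437, -0.0], [0.437, -0.899, -0.0], [-0.0, -0.0, -1.0]]
force: [-1.6, -1.8, 0.9]
opening: 0.355
grasp_force: 30.0
```

Emit:
play_rows(
  moves=[
    [[3,0,0,0,0,0],[3,0,0,0,0,0],[3,0,0,0,0,0],[2,0,0,0,0,0],[1,0,0,0,0,0]],
  ],
)

```text
time_s: 12.55
position: [0.6381, 0.1403, 0.0907]
tcp_rot: [[0.899, 0.437, -0.0], [0.437, -0.899, 0.0], [-0.0, -0.0, -1.0]]
force: [-3.2, -2.4, 2.3]
opening: 0.36
grasp_force: 30.0
```

Emit:
play_rows(
  moves=[
    [[1,0,0,0,0,0],[1,0,0,0,0,0],[1,0,0,0,0,0],[0,0,0,0,0,0]],
  ],
)

```text
time_s: 12.95
position: [0.6409, 0.1417, 0.0906]
tcp_rot: [[0.899, 0.437, 0.0], [0.437, -0.899, 0.0], [0.0, -0.0, -1.0]]
force: [-1.8, -2.2, 1.9]
opening: 0.359
grasp_force: 30.0
```

Emit:
play_rows(
  moves=[
    [[1,0,0,0,0,0],[1,0,0,0,0,0],[0,0,0,0,0,0]],
  ],
)

```text
time_s: 13.25
position: [0.6427, 0.1425, 0.0906]
tcp_rot: [[0.899, 0.437, 0.0], [0.437, -0.899, 0.0], [0.0, -0.0, -1.0]]
force: [-2.0, -1.6, 2.2]
opening: 0.361
grasp_force: 30.0
```

Emit:
play_rows(
  moves=[
    [[0.6,0,0,0,0,0],[0.4,0,0,0,0,0],[0,0,0,0,0,0]],
  ],
)

```text
time_s: 13.55
position: [0.6434, 0.1429, 0.0906]
tcp_rot: [[0.899, 0.437, -0.0], [0.437, -0.899, 0.0], [0.0, -0.0, -1.0]]
force: [-2.2, -1.2, 1.4]
opening: 0.358
grasp_force: 30.0
```

Emit:
play_rows(
  moves=[
    [[0.7,0,0,0,0,0],[0.7,0,0,0,0,0],[0,0,0,0,0,0]],
  ],
)

```text
time_s: 13.85
position: [0.6442, 0.1433, 0.0906]
tcp_rot: [[0.899, 0.437, -0.001], [0.437, -0.899, -0.0], [-0.001, -0.0, -1.0]]
force: [-3.9, -2.2, 2.3]
opening: 0.362
grasp_force: 30.0
```

```bash
python3 - <<'E'
from h import *
st()
c=bot.capture("wrist"); cv2.imwrite("pics/wrist6.png",c["image"][0:330,130:430])
for q,z in {"gauge_mid":.09}.items():
        for r in bot.pinpoint(c,q)[:2]: print(q,np.round(r["centre"],1),round(r["confidence"],2),atz(c,r["centre"],z).round(4))
E
```

```text
t 13.85 p [0.6442 0.1433 0.0906] yaw 25.92 z [-0.001 -0.    -1.   ] j [ 2.9 43.  83.  -0.  54.1 67. ] F [-3.9 -2.2  2.3] op 0.362 g 29.996077716350555
gauge_mid [280.  270.4] 0.67 [0.6441 0.1425 0.09  ]
```

View pics/wrist6.png

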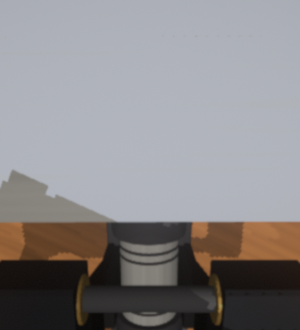

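The front collar now disappears under the head's edge at row 222, and the force is starting to rise. I'll nudge until contact is clear.

Emit:
play_rows(
  moves=[
    [[0.7,0,0,0,0,0],[0,0,0,0,0,0],[0,0,0,0,0,0]],
  ],
)

```text
time_s: 14.25
position: [0.6443, 0.1433, 0.0906]
tcp_rot: [[0.899, 0.437, -0.002], [0.437, -0.899, -0.001], [-0.003, -0.0, -1.0]]
force: [-4.9, -2.9, 3.7]
opening: 0.359
grasp_force: 30.0
```

Emit:
play_rows(
  moves=[
    [[0.7,0,0,0,0,0],[0,0,0,0,0,0],[0,0,0,0,0,0]],
  ],
)

```text
time_s: 14.55
position: [0.6443, 0.1433, 0.0906]
tcp_rot: [[0.899, 0.437, -0.004], [0.437, -0.899, -0.001], [-0.004, -0.001, -1.0]]
force: [-5.9, -4.6, 4.3]
opening: 0.36
grasp_force: 30.0
```

Position has stalled with the force rising, so the go end is home. I'll draw it out.

Emit:
play_rows(
  moves=[
    [[-5,0,0,0,0,0],[-10,0,0,0,0,0],[-12,0,0,0,0,0],[-12,0,0,0,0,0],[-10,0,0,0,0,0]],
  ],
)

```text
time_s: 15.05
position: [0.602, 0.1226, 0.0907]
tcp_rot: [[0.9, 0.437, 0.002], [0.437, -0.9, 0.001], [0.002, 0.001, -1.0]]
force: [1.8, 0.5, -1.5]
opening: 0.358
grasp_force: 30.0
```

Emit:
play_rows(
  moves=[
    [[-10,0,0,0,0,0],[-10,0,0,0,0,0],[-7,0,0,0,0,0],[-3,0,0,0,0,0],[0,0,0,0,0,0]],
  ],
)

```text
time_s: 15.55
position: [0.574, 0.1089, 0.0907]
tcp_rot: [[0.899, 0.437, -0.002], [0.437, -0.899, -0.001], [-0.002, -0.0, -1.0]]
force: [-0.8, -3.1, 0.7]
opening: 0.357
grasp_force: 30.0
```

Emit:
play_rows(
  moves=[
    [[0,0,-4,0,0,0],[0,0,-10,0,0,0],[-5,0,-26,0,0,0],[-10,0,-30,0,0,0],[-5,0,-30,0,0,0]],
  ],
)

```text
time_s: 16.05
position: [0.5556, 0.1008, 0.1915]
tcp_rot: [[0.899, 0.437, -0.003], [0.437, -0.899, 0.0], [-0.002, -0.001, -1.0]]
force: [0.9, 0.0, -4.9]
opening: 0.357
grasp_force: 30.0
```

Emit:
play_rows(
  moves=[
    [[0,0,0,0,0,-0.1428],[0,0,0,0,0,-0.1428],[0,0,0,0,0,-0.1428],[0,0,0,0,0,-0.1428],[0,0,0,0,0,-0.1428]],
  ],
)

```text
time_s: 16.55
position: [0.5566, 0.101, 0.1911]
tcp_rot: [[0.388, 0.922, -0.0], [0.922, -0.388, 0.0], [0.0, -0.0, -1.0]]
force: [-0.3, 0.7, -4.7]
opening: 0.359
grasp_force: 30.0
```

Emit:
play_rows(
  moves=[
    [[0,0,0,0,0,-0.1428],[0,0,0,0,0,-0.1428],[0,0,0,0,0,-0.1428],[0,0,0,0,0,-0.1428],[0,0,0,0,0,-0.1428]],
  ],
)

```text
time_s: 17.05
position: [0.5566, 0.101, 0.191]
tcp_rot: [[-0.31, 0.951, -0.0], [0.951, 0.31, 0.0], [0.0, -0.0, -1.0]]
force: [-0.4, 0.1, -4.7]
opening: 0.355
grasp_force: 30.0
```

Emit:
play_rows(
  moves=[
    [[0,0,0,0,0,-0.1428],[0,0,0,0,0,-0.1428],[0,0,0,0,0,-0.1428],[0,0,0,0,0,-0.1428],[0,0,0,0,0,-0.1428]],
  ],
)

```text
time_s: 17.55
position: [0.5566, 0.1011, 0.191]
tcp_rot: [[-0.857, 0.515, -0.0], [0.515, 0.857, 0.0], [0.0, 0.0, -1.0]]
force: [-0.7, 0.0, -4.5]
opening: 0.361
grasp_force: 30.0
```

Emit:
play_rows(
  moves=[
    [[0,0,0,0,0,-0.1428],[0,0,0,0,0,-0.1428],[0,0,0,0,0,-0.1428],[0,0,0,0,0,-0.1428],[0,0,0,0,0,-0.1428]],
  ],
)

```text
time_s: 18.05
position: [0.5566, 0.1011, 0.191]
tcp_rot: [[-0.985, -0.172, -0.0], [-0.172, 0.985, 0.0], [0.0, 0.0, -1.0]]
force: [-0.7, 1.0, -4.4]
opening: 0.359
grasp_force: 30.0
```

Emit:
play_rows(
  moves=[
    [[0,0,0,0,0,-0.1428],[0,0,0,0,0,-0.1428],[0,0,0,0,0,0],[0,0,0,0,0,0]],
  ],
)

```text
time_s: 18.45
position: [0.5568, 0.1009, 0.1909]
tcp_rot: [[-0.901, -0.434, -0.0], [-0.434, 0.901, 0.0], [-0.0, 0.0, -1.0]]
force: [0.5, -0.6, -3.7]
opening: 0.359
grasp_force: 30.0
```

```bash
python3 - <<'E'
from h import *
st()
a=np.radians(25.92);u=np.array([np.cos(a),np.sin(a)]);n=np.array([-u[1],u[0]]);s=bot.read_state();p=np.array(s["position"])[:2];f=np.array([.6443,.1433])
print("along rel home",(p-f)@u,"lat",(p-f)@n)
plan([*(f-.065*u),.125],down(25.92+180))
for n_ in ("scene","wrist"):
    c=bot.capture(n_)
    for q in ("gauge_mid","gauge_go_tip","gauge_nogo_tip"):
        for r in bot.pinpoint(c,q)[:2]: print(n_,q,np.round(r["centre"],1),round(r["confidence"],2),atz(c,r["centre"],s["position"][2]).round(4))
E
```

```text
t 18.45 p [0.5568 0.1009 0.1909] yaw -154.25 z [-0.  0. -1.] j [  -1.    29.    93.4    0.    57.6 -116.8] F [ 0.5 -0.6 -3.7] op 0.359 g 29.996405839920044
along rel home -0.09722597654918388 lat 0.0001651266809157463
n 2 total rv [ 0.     0.    -0.003]
[-16.1, -0.0, 32.9, 0.0001, 0.0, -0.0015]
[-16.1, -0.1, 32.9, 0.0001, 0.0, -0.0015]
scene gauge_mid [401.7 191.2] 0.92 [0.5481 0.1097 0.1909]
scene gauge_mid [155.4 212.8] 0.8 [ 0.6156 -0.3978  0.1909]
scene gauge_go_tip [278.1 281.2] 0.83 [ 0.8296 -0.1554  0.1909]
scene gauge_go_tip [371.9 176.1] 0.73 [0.4728 0.0616 0.1909]
scene gauge_nogo_tip [330.4 256.7] 0.8 [ 0.7707 -0.068   0.1909]
scene gauge_nogo_tip [208.9 182.4] 0.79 [ 0.4867 -0.3091  0.1909]
wrist gauge_mid [107.2 139.2] 0.86 [ 0.5289 -0.0064  0.1909]
wrist gauge_mid [278.  272.4] 0.58 [0.5583 0.1011 0.1909]
wrist gauge_go_tip [276.2  99.2] 0.85 [0.476  0.0604 0.1909]
wrist gauge_go_tip [ 25.1 152.4] 0.73 [ 0.5531 -0.0415  0.1909]
wrist gauge_nogo_tip [173.7 130.9] 0.77 [0.5109 0.0217 0.1909]
```

Emit:
play_rows(
  moves=[
    [[-16,0,15,0,0,-0.003],[-16,0,25,0,0,0],[-15,0,25,0,0,0],[0,0,20,0,0,0],[0,0,8,0,0,0]],
  ],
)

```text
time_s: 19.35
position: [0.5979, 0.1215, 0.0952]
tcp_rot: [[-0.898, -0.44, -0.004], [-0.44, 0.898, -0.0], [0.004, 0.002, -1.0]]
force: [-1.4, -0.0, -5.1]
opening: 0.363
grasp_force: 30.0
```

Emit:
play_rows(
  moves=[
    [[0,0,3,0,0,0],[0,0,2,0,0,0],[0,0,1,0,0,0],[0,0,0,0,0,0],[0,0,0,0,0,0]],
  ],
)

```text
time_s: 19.85
position: [0.5996, 0.1213, 0.0925]
tcp_rot: [[-0.898, -0.44, 0.002], [-0.44, 0.898, 0.0], [-0.001, -0.001, -1.0]]
force: [0.2, 0.2, -4.3]
opening: 0.356
grasp_force: 30.0
```

```bash
python3 - <<'E'
from h import *
st()
a=np.radians(25.92);u=np.array([np.cos(a),np.sin(a)]);n=np.array([-u[1],u[0]]);p=np.array(bot.read_state()["position"])[:2];f=np.array([.6443,.1433])
print("along rel home",(p-f)@u,"lat",(p-f)@n)
E
```

```text
t 19.85 p [0.5996 0.1213 0.0925] yaw -153.92 z [ 0.002  0.    -1.   ] j [   1.    39.9   90.6   -0.    49.4 -115.1] F [ 0.2  0.2 -4.3] op 0.356 g 29.99612957239151
along rel home -0.0498431891621174 lat -0.00021741615530980655
```

Emit:
play_rows(
  moves=[
    [[0,0,0.7,0,0,0],[0,0,0.6,0,0,0],[0,0,0,0,0,0],[0,0,0,0,0,0]],
  ],
)

```text
time_s: 20.25
position: [0.5993, 0.1213, 0.0907]
tcp_rot: [[-0.898, -0.44, 0.001], [-0.44, 0.898, -0.0], [-0.0, -0.0, -1.0]]
force: [-0.2, -0.3, -0.8]
opening: 0.355
grasp_force: 30.0
```

Emit:
play_rows(
  moves=[
    [[0,0,0.4,0,0,0],[0,0,0,0,0,0],[0,0,0,0,0,0]],
  ],
)

```text
time_s: 20.55
position: [0.5994, 0.1214, 0.0906]
tcp_rot: [[-0.898, -0.44, 0.001], [-0.44, 0.898, -0.0], [-0.001, -0.0, -1.0]]
force: [-0.9, -0.8, 4.0]
opening: 0.361
grasp_force: 30.0
```

Seated on the rods. I'll release so the gauge settles, then re-grip.

Emit:
play_rows(
  moves=[
    [[0,0,0,0,0,0],[0,0,0,0,0,0],[0,0,0,0,0,0],[0,0,0,0,0,0]],
  ],
  fingers=0.0,
)

```text
time_s: 20.95
position: [0.5992, 0.1214, 0.0897]
tcp_rot: [[-0.898, -0.44, -0.0], [-0.44, 0.898, 0.0], [0.0, 0.0, -1.0]]
force: [0.5, 0.7, -0.0]
opening: 0.496
grasp_force: 0.0
```

Emit:
play_rows(
  moves=[
    [[0,0,0,0,0,0],[0,0,0,0,0,0],[0,0,0,0,0,0],[0,0,0,0,0,0],[0,0,0,0,0,0]],
  ],
  fingers=-1,
)

```text
time_s: 21.45
position: [0.5992, 0.1213, 0.0899]
tcp_rot: [[-0.898, -0.44, 0.0], [-0.44, 0.898, -0.0], [-0.0, -0.0, -1.0]]
force: [0.7, -0.2, -0.8]
opening: 0.357
grasp_force: 30.0
```

Emit:
play_rows(
  moves=[
    [[-3,0,0,0,0,0],[-4,0,0,0,0,0],[-4,0,0,0,0,0],[-3,0,0,0,0,0],[0,0,0,0,0,0]],
  ],
)

```text
time_s: 21.95
position: [0.6126, 0.1279, 0.0899]
tcp_rot: [[-0.898, -0.44, 0.002], [-0.44, 0.898, 0.0], [-0.002, -0.0, -1.0]]
force: [1.0, -1.3, -0.4]
opening: 0.354
grasp_force: 30.0
```

Emit:
play_rows(
  moves=[
    [[-1,0,0,0,0,0],[-1,0,0,0,0,0],[0,0,0,0,0,0]],
  ],
)

```text
time_s: 22.25
position: [0.6135, 0.1284, 0.0899]
tcp_rot: [[-0.898, -0.44, 0.0], [-0.44, 0.898, -0.0], [0.0, -0.0, -1.0]]
force: [-0.9, -1.1, -0.5]
opening: 0.359
grasp_force: 30.0
```

Emit:
play_rows(
  moves=[
    [[-1,0,0,0,0,0],[-1,0,0,0,0,0],[0,0,0,0,0,0]],
  ],
)

```text
time_s: 22.55
position: [0.6151, 0.1292, 0.0899]
tcp_rot: [[-0.898, -0.44, -0.001], [-0.44, 0.898, -0.0], [0.001, 0.0, -1.0]]
force: [-1.3, -3.3, -0.4]
opening: 0.359
grasp_force: 30.0
```

Emit:
play_rows(
  moves=[
    [[-0.8,0,0,0,0,0],[-0.7,0,0,0,0,0],[0,0,0,0,0,0]],
  ],
)

```text
time_s: 22.85
position: [0.6151, 0.1292, 0.0899]
tcp_rot: [[-0.898, -0.44, -0.004], [-0.44, 0.898, -0.001], [0.004, 0.0, -1.0]]
force: [-2.7, -4.8, 1.8]
opening: 0.361
grasp_force: 30.0
```

Contact at 32 mm short of the home pose, as expected for the no-go end on the face. I'll build up the pressure gently.

Emit:
play_rows(
  moves=[
    [[-1,0,0,0,0,0],[-1,0,0,0,0,0],[0,0,0,0,0,0]],
  ],
)

```text
time_s: 23.15
position: [0.6152, 0.1292, 0.0898]
tcp_rot: [[-0.898, -0.441, -0.008], [-0.441, 0.898, -0.003], [0.008, 0.001, -1.0]]
force: [-6.6, -7.5, 4.6]
opening: 0.359
grasp_force: 30.0
```

Emit:
play_rows(
  moves=[
    [[-1,0,0,0,0,0],[-1,0,0,0,0,0],[0,0,0,0,0,0]],
  ],
)

```text
time_s: 23.45
position: [0.6152, 0.1293, 0.0898]
tcp_rot: [[-0.897, -0.441, -0.012], [-0.441, 0.898, -0.004], [0.013, 0.001, -1.0]]
force: [-11.0, -10.3, 7.8]
opening: 0.363
grasp_force: 30.0
```

Emit:
play_rows(
  moves=[
    [[0,0,0,0,0,0],[0,0,0,0,0,0],[0,0,0,0,0,0],[0,0,0,0,0,0],[0,0,0,0,0,0]],
  ],
)

```text
time_s: 23.95
position: [0.6152, 0.1293, 0.0898]
tcp_rot: [[-0.898, -0.441, -0.012], [-0.441, 0.898, -0.004], [0.012, 0.001, -1.0]]
force: [-9.6, -9.8, 7.0]
opening: 0.357
grasp_force: 30.0
```

Emit:
play_rows(
  moves=[
    [[1,0,0,0,0,0],[1,0,0,0,0,0],[1,0,0,0,0,0],[1,0,0,0,0,0],[1,0,0,0,0,0]],
  ],
)

```text
time_s: 24.45
position: [0.6151, 0.1292, 0.0899]
tcp_rot: [[-0.898, -0.44, -0.001], [-0.44, 0.898, -0.0], [0.001, 0.0, -1.0]]
force: [-0.4, -2.4, -0.4]
opening: 0.356
grasp_force: 30.0
```

Emit:
play_rows(
  moves=[
    [[0,0,0,0,0,0],[0,0,0,0,0,0]],
  ],
)

```text
time_s: 24.65
position: [0.6151, 0.1292, 0.0899]
tcp_rot: [[-0.898, -0.44, -0.002], [-0.44, 0.898, -0.001], [0.002, 0.0, -1.0]]
force: [-2.8, -4.8, 1.4]
opening: 0.359
grasp_force: 30.0
```

Emit:
play_rows(
  moves=[
    [[0,0,0,0,0,0],[0,0,0,0,0,0],[0,0,0,0,0,0],[0,0,0,0,0,0],[0,0,0,0,0,0]],
  ],
  fingers=0.4,
)

```text
time_s: 25.15
position: [0.616, 0.1299, 0.09]
tcp_rot: [[-0.898, -0.44, 0.001], [-0.44, 0.898, 0.0], [-0.001, 0.0, -1.0]]
force: [0.3, -0.5, 1.3]
opening: 0.674
grasp_force: 0.0
```

Emit:
play_rows(
  moves=[
    [[0,0,-10,0,0,0],[0,0,-20,0,0,0],[0,0,-30,0,0,0],[0,0,-30,0,0,0],[0,0,-10,0,0,0]],
  ],
)

```text
time_s: 25.65
position: [0.6179, 0.1297, 0.1941]
tcp_rot: [[-0.898, -0.44, 0.007], [-0.44, 0.898, 0.0], [-0.007, -0.003, -1.0]]
force: [0.9, 0.2, -0.3]
opening: 0.702
grasp_force: 0.0
```

Emit:
play_rows(
  moves=[
    [[40,0,-10,0,0,0],[40,0,-10,0,0,0],[40,0,0,0,0,0],[0,0,0,0,0,0],[0,0,0,0,0,0]],
  ],
)

```text
time_s: 26.15
position: [0.5075, 0.0765, 0.2101]
tcp_rot: [[-0.899, -0.439, 0.0], [-0.439, 0.899, 0.0], [-0.0, 0.0, -1.0]]
force: [0.3, -0.3, 0.1]
opening: 0.704
grasp_force: 0.0
```

```bash
python3 - <<'E'
from h import *
st()
c=bot.capture("scene"); im=c["image"]; cv2.imwrite("pics/fin.png",cv2.resize(im[180:340,340:540],None,fx=3.5,fy=3.5))
for q in ("gauge_mid","gauge_go_tip","gauge_nogo_tip"):
    for r in bot.pinpoint(c,q)[:3]: print(q,np.round(r["centre"],1),round(r["confidence"],2),atz(c,r["centre"],.09).round(4))
E
```

```text
t 26.15 p [0.5075 0.0765 0.2101] yaw -153.97 z [ 0.  0. -1.] j [  -3.9   23.7   99.7    0.    56.6 -120. ] F [ 0.3 -0.3  0.1] op 0.704 g 0.0
gauge_mid [153.1 211.7] 0.81 [ 0.4406 -0.4648  0.09  ]
gauge_mid [227.2 184.5] 0.81 [ 0.3014 -0.2947  0.09  ]
gauge_mid [414.1 246.4] 0.73 [0.6093 0.1335 0.09  ]
gauge_go_tip [243.5 193.3] 0.85 [ 0.3548 -0.246   0.09  ]
gauge_go_tip [386.3 227.2] 0.68 [0.533  0.0922 0.09  ]
gauge_go_tip [178.9 218.6] 0.66 [ 0.4759 -0.3938  0.09  ]
gauge_nogo_tip [328.6 255.7] 0.74 [ 0.6353 -0.0513  0.09  ]
gauge_nogo_tip [135.8 202.2] 0.74 [ 0.3905 -0.5223  0.09  ]
gauge_nogo_tip [211.4 181.3] 0.74 [ 0.2795 -0.3414  0.09  ]
```

View pics/fin.png

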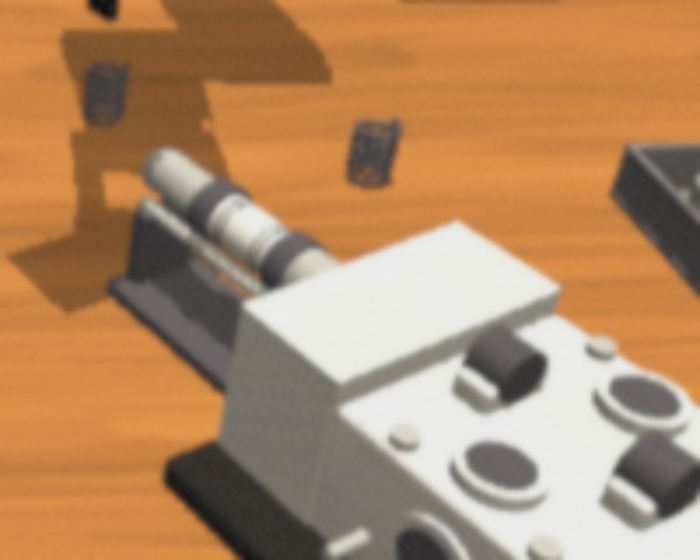

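The gauge lies straight on the rods, no-go end at the bore and go end outward (crop pixel 160,165). The gripper is clear.

```bash
python3 -c "
from rig import bot
print(bot.hand_in())"
```

```text
the job is handed in; nothing more can be done
None
```

The gauging run is finished and handed in, though no verdict came back: the go end went fully home and was drawn out, the no-go end was held against the bore at about 14 N for half a second and refused, and the gauge was left on the rods with its no-go end at the bore.

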